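# Clamp the lid of the steel delivery box: swing the strap over, press the cam lever down

## Task

The steel delivery box is packed and has to leave with its lid clamped. With the outside of a finger push the open clamp strap round over the lid until it is fully home in its keeper, leaving the red cam lever standing; then press the red lever all the way down with a fingertip so that it stays down by itself and squeezes the lid onto its gasket. Touch and push only: grip nothing, lift nothing, keep the box where it stands and leave the things round it alone.

Things in the scene. Friction and masses are not known exactly. Their poses are not given: they have to be found in the camera images.
- steel_box: lidded stainless box, 190 x 150 mm, 80 mm to its rim, 5 to 7 kg, standing loose on rubber feet. Origin: centre of its underside; x points to the wall with the strap's pivot (pivot at x = +110 mm), z up. Heights above the origin: flat of the lid 93 mm, round boss in the lid's middle 100 mm, strap 106 to 112 mm. At home the strap runs level along x over the middle of the lid
- strap (a joint): swing of the flat steel clamp strap (30 mm wide, 6 mm thick, 228 mm from its upright pivot to its end) about strap_hinge, rad. 0 = home against its stop, across the lid with its end in the keeper; larger = open, swung towards the box's +y side (clockwise seen from above), at most 1.6; starts 0.75 to 1.15. It stays where it is left: friction of about 1 N at the tab
- strap_hinge (a point): point on the strap's vertical pivot axis, at the top of the pivot nut, 119 mm above the underside of the box
- strap_tab (a point): middle of the outer face of the black sleeved tab bent up from the strap's edge, 180 mm from the pivot along the strap and 16.5 mm off its centre line. The face is upright, 30 mm long along the strap and 24 mm tall (12 mm above and below this point; the strap's top is 20 mm below it) and looks away from the lid, the way the strap opens. Push it to swing the strap home
- lever (a joint): turn of the cam lever about its level pin, rad. 0 = up, handle 1.05 rad (60 deg) above level, leaning towards the strap's pivot; 1.00 = fully down on its stop, handle 0.05 rad above level, along the strap towards its pivot; starts 0 to 0.08. It stays where it is left. Over the lid's boss it stiffens (2 to 8 N at the tip), passes centre at 0.95 and then stays down. Too early, its cam fouls the boss
- lever_pin (a point): middle of the lever's pin, on the strap's centre line, 110 mm from the strap's pivot axis and 120 mm above the underside of the box; the pin is level and square to the strap
- lever_tip (a point): point on the face of the red grip that is pressed, 75 mm from the pin; the grip is 22 mm wide, 10 mm thick and ends 15 mm beyond this point in a roll of 14 mm. The face looks up and to the strap's free end while the lever stands, and up when it is down. Press it down, round the pin, to close the lever
- keeper (a point): middle of the keeper, a hook-shaped steel bracket on the box's near wall that the strap's end swings into: 24 mm along the box's x, 50 mm along its y (25 mm either side), open towards +y, its roof 11 mm above this point, its foot fixed to the wall below
- lid (a joint): how far the lid is squeezed down onto its gasket, in m: 0 loose, about 0.002 when clamped
- pack_a: clear food pack full of fried croquettes, 143 x 159 x 43 mm, to the right of the box; origin under its centre. Leave it alone
- black_tray: empty black food tray, 138 x 194 x 30 mm, at the right, nearer the robot; origin under its centre. Leave it alone
- salt_shaker: clear salt shaker with a grey cap, 44 mm across, 90 mm tall, at the front left; origin under its centre. Leave it alone
- tape_roll: roll of brown packing tape lying flat, 96 mm across, 48 mm tall, at the back left; origin under its centre. Leave it alone

How it is judged (in metres and radians):
On the way, in this order (a step that is already met when the one before it is completed fails the run):
1. the strap is home in its keeper (within 0.05 rad of its stop) while the lever still stands up (less than 0.3 rad pressed) (value of joint strap below 0.05 rad and value of joint lever below 0.3 rad), for 0.2 s.
2. the lever is fully down (past 0.96 rad) with the strap still home and the lid squeezed at least 1.2 mm (value of joint strap below 0.05 rad and value of joint lever above 0.96 rad and value of joint lid above 0.0012 m), for 0.2 s.
At the end, for the whole second after the job is handed in: the strap is home within 0.05 rad, the cam lever is down past 0.96 rad by itself, the lid is squeezed by at least 1.2 mm, and the box stands at rest on the table within 30 mm of where it stood (all of step 2 and distance of steel_box from where it was at the start of the episode below 0.03 m and height (world z) of steel_box below 0.006 m and velocity of joint lever below 0.05 rad/s and linear speed of steel_box below 0.01 m/s); the robot touches nothing.
It fails at once if the box is lifted (12 mm), tipped (0.12 rad) or shoved away (40 mm) (height (world z) of steel_box above 0.012 m or angle between steel_box's own z axis and vertical above 0.12 rad or distance of steel_box from where it was at the start of the episode above 0.04 m).
It fails at once if one of the things round the box is pushed or carried more than 30 mm (distance of any of pack_a, black_tray, salt_shaker, tape_roll from where it was at the start of the episode above 0.03 m).
It also fails if it takes over 48 s, if anything falls off the work surface, if the arm or the gripper's body presses on something with over 40 N, if the wrist force passes 120 N, or if a joint passes its speed limit or range.

## Robot

A 6-joint arm with a two-finger parallel gripper is mounted at the origin on a cart in front of the work surface, level with it; the furniture and walls round the work are solid. World frame = base frame: x ahead of the robot, y to its left, z up, the work surface at z = 0. Lengths are in m, angles in degrees, forces in N, time in s.
With the tool pointing down it reaches from about 0.325 to 0.875 m from the base axis. Payload 4.4 kg.
Tool frame: the origin (TCP) lies at the very end of the fingers, on their centre line; the grasp point (between the pads) lies 19 mm behind it (ctrl.tcp_to_grasp is the distance from the TCP to the grasp point, in m); z points along the fingers, y is the direction in which the jaws open and shut (so a half turn about z gives the same grasp; the last joint's range is limited). The gripper opens to 85 mm and grips with 20 to 120 N. Pads are 22 mm wide; open, the fingers measure 114 mm over their backs; the gripper's body (76 mm by 85 mm) begins 54 mm behind the grasp point. The pads swing forward as they close: fully open they stand 13 mm farther back than shut.
Start: joints at [-81.561, 11.837, 88.321, -0, 79.842, -8.623], TCP at [0.169, -0.55, 0.231] pointing down, gripper open.
Joint ranges: [-156.59, 156.59], [-49.26, 127.26], [12.9, 141.05], [-63.56, 243.56], [4.71, 150.69], [-161.64, 161.64]. Speed limits (degrees/s): [159.86, 159.86, 180, 180, 180, 180].

## Interface

Orientations are given as a 3x3 rotation matrix whose columns are the frame's x, y, z axes.
In Python, from workcell import ctrl, viewer gives the robot as it stands.
- The arm moves only by the shell command python3 -m handwheel 'ROWS' [OPENING] [FORCE]. ROWS is text: rows parted by semicolons, each of 6 numbers parted by spaces: the shift along the tool's x, y, z in m, then the turn, a rotation vector about the tool's x, y, z in rad. In form: x y z rx ry rz; .... A call has 1 to 20 rows; each row is the pose to reach, as a shift and turn from the pose commanded when the call began, along the tool's axes at that moment; what a row does not reach only later rows make up. A row lasts 1/10 s, in which the tool goes at most 50 mm and 8.59 degrees, less where a joint would pass 70% of its speed; a pose out of reach is approached as far as the arm can. A call with a gripper value outside its range is refused whole. OPENING is the opening, from -1 (shut) to 1 (fully open), set as the call begins (- or left out, the last holds). The fingers move at their own pace and stop on an object; FORCE is the grip in N (left out, the last holds). Time passes only in rows, so rows that repeat a pose let the fingers close. It gives the time, the measured TCP pose, the force and the opening at its end, in the units of the state.
- ctrl.sense(): the state, without advancing time (a new reading comes with each control period).
- viewer.get_image(name): name is "scene" or "top"; returns a dict with "img" (400x640x3 uint8, red, green, blue), "range_z" (400x640 float32, m along the optical axis (not along the pixel's ray), 0 where there is no reading), "camera_matrix" (3x3 intrinsics, pixels), "R" (3x3) and "t" (3): a world point X has camera coordinates R X + t. Camera axes: x right, y down, z forward; pixel columns grow to the right and rows downward; lengths in m; the calibration is good to about 2 mm. A picture is of the moment at which its call begins.
- ctrl.job_done(): hands the job in, once; it reports no verdict.
The state is a dict: "time": time; "q": joint angles; "joint_velocities": joint speeds; "joint_torque": joint torques, N m; "ee_pos": TCP position; "orientation": TCP orientation; "ft_force": force on the tool from outside, world axes, zero at the start; "moment": the same for the moment, N m; "finger_gap": opening from 0.0 (shut) to 1.0 (fully open).
Only numpy, scipy, OpenCV 4.12 (cv2) and the standard library are available. Lean on these libraries where they do the work, as an engineer would, in place of code of your own. Each camera call takes 0.05 s, during which the arm holds its last target. There are 200 camera calls.

## Working session

There is one attempt and no reset: what is moved stays moved. The work goes in short steps, Python scripts to look and compute and a shell command to move; the robot and the scene stay as the last step left them, time stands still between calls to the robot, and variables do not carry over. Pictures are saved under pics/ and viewed, about 8 in all and at most 12, crops included, and the job is handed in when it is done.

```bash
mkdir -p pics
python3 - <<'E'
from workcell import ctrl, viewer
import cv2,numpy as np
s=ctrl.sense();print(s['time'],s['ee_pos'],s['orientation'],s['finger_gap'],s['ft_force'])
for n in("scene","top"):
    d=viewer.get_image(n);np.savez(n+"0.npz",**d);cv2.imwrite(f"pics/{n}0.png",d['img'][:,:,::-1])
    print(n,d['camera_matrix'].tolist(),(-d['R'].T@d['t']).round(3),d['R'].round(3).tolist())
E
```

```text
0.0 [ 0.1685999  -0.54893616  0.23011888] [[ 9.55990406e-01  2.93397772e-01 -3.03008132e-04]
 [ 2.93397690e-01 -9.55987805e-01  2.26079883e-03]
 [ 3.73641260e-04 -2.25020388e-03 -9.99997398e-01]] 0.9964686489198161 [-0.12943355  0.20520852 -0.03257187]
scene [[508.626761496484, 0.0, 316.9586282735926], [0.0, 508.626761496484, 194.41842935789668], [0.0, 0.0, 1.0]] [-0.544  0.783  0.884] [[-0.624, -0.781, 0.014], [-0.389, 0.295, -0.873], [0.678, -0.55, -0.488]]
top [[507.56646766372603, 0.0, 315.34882482986217], [0.0, 507.56646766372603, 197.14604970422204], [0.0, 0.0, 1.0]] [ 0.163 -0.047  1.737] [[0.057, -0.998, 0.006], [-0.977, -0.057, -0.206], [0.206, 0.005, -0.979]]
```

View pics/top0.png

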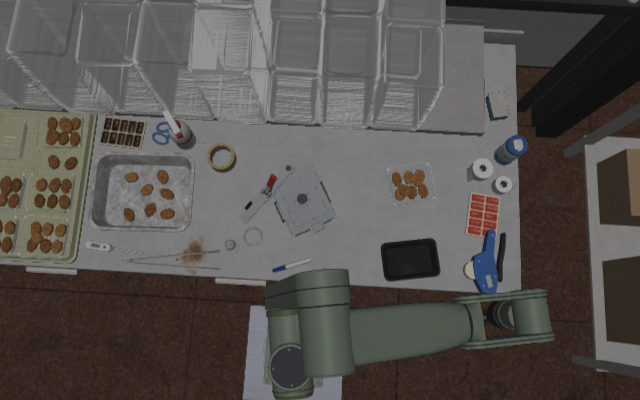

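View pics/scene0.png

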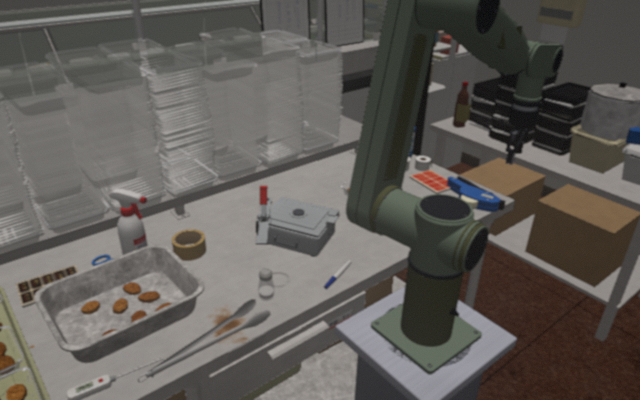

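Top view: box near (305,200), strap pivot about (288,168), strap end about (246,215), red lever about (268,186), keeper about (318,228). Next I'll zoom in on both views.

Run:
```python
import cv2,numpy as np
a=np.load("top0.npz")['img'][155:245,230:350];b=np.load("scene0.npz")['img'][175:260,240:350]
a=cv2.resize(a,None,fx=6,fy=6,interpolation=cv2.INTER_CUBIC);b=cv2.resize(b,None,fx=6,fy=6,interpolation=cv2.INTER_CUBIC)
cv2.imwrite("pics/ta.png",a[:,:,::-1]);cv2.imwrite("pics/sb.png",b[:,:,::-1])
```

```text
(no output)
```

View pics/ta.png

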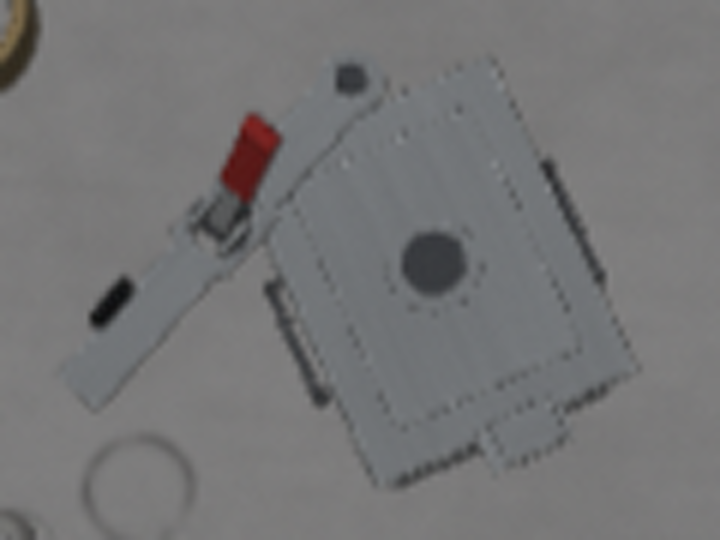

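View pics/sb.png

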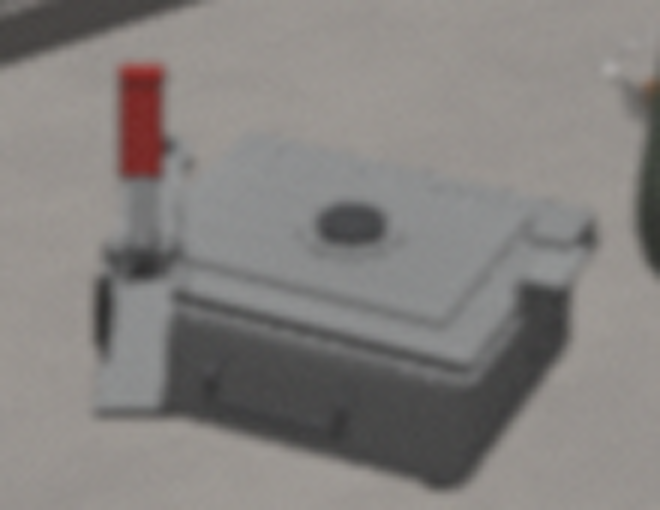

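The zooms show the pivot nut at (351,78), boss at (433,264), black tab at (112,303) and keeper at (527,435), all in the 6x crop. I'll cast rays onto the known heights.

```bash
cat > h.py <<'E'
import numpy as np
def ray(d,u,v,z):
    K,R,t=d['camera_matrix'],d['R'],d['t'];c=-R.T@t
    w=R.T@np.linalg.solve(K,[u,v,1.]);return c+w*(z-c[2])/w[2]
E
python3 - <<'E'
import numpy as np,cv2
from h import ray
d=np.load("top0.npz");s=np.load("scene0.npz")
def mask(sub,cond):
    y,x=np.nonzero(cond);return x.mean()+sub[0],y.mean()+sub[1]
I=d['img'].astype(int);g=I.max(2)
def dark(x0,x1,y0,y1,th):
    return mask((x0,y0),g[y0:y1,x0:x1]<th)
pv=dark(285,293,164,172,85);bo=dark(295,310,192,206,85);tb=dark(243,254,198,212,60)
print(pv,bo,tb)
P=ray(d,*pv,.119);B=ray(d,*bo,.100);T=ray(d,*tb,.144)
print('pivot',P.round(4),'boss',B.round(4),'dist',np.hypot(*(P-B)[:2]),'tabtop',T.round(4),np.hypot(*(P-T)[:2]))
ex=(P-B)[:2];ex/=np.linalg.norm(ex);yaw=np.arctan2(ex[1],ex[0]);print('yaw',yaw)
K=ray(d,230+527/6,155+435/6,.120);print('keeper',K.round(4))
a=np.arctan2(*(T-P)[1::-1]);off=np.arctan2(12,180) # tab centre ~12 off, side clockwise
home=yaw+np.pi; th=(home-a+np.pi)%(2*np.pi)-np.pi
print('strap angle from tab',th-off)
# depth checks
for n,q in(("top",d),):
  for (u,v) in (pv,bo,tb):print(q['range_z'][int(v),int(u)], (q['R']@ray(q,u,v,.119)+q['t'])[2])
# boss, pivot in scene
for X in (P,B,T,K):
    c=s['R']@X+s['t'];p=s['camera_matrix']@c;print('scene crop px',((p[:2]/p[2])-[240,175])*6)
for nm,uv,z in(("corners",(492,60),.08),("c",(636,372),.08),("c",(382,488),.08),("salt",(10,525),.09)):
    print(nm,ray(d,230+uv[0]/6,155+uv[1]/6,z).round(3))
E
```

```text
(np.float64(287.9), np.float64(167.7)) (np.float64(301.7647058823529), np.float64(198.31764705882352)) (np.float64(248.23076923076923), np.float64(205.0))
pivot [0.597  0.0577 0.119 ] boss [0.5007 0.0062 0.1   ] dist 0.10917590926284662 tabtop [0.4598 0.1741 0.144 ] 0.17987225837303372
yaw 0.4909708018919088
keeper [ 0.404 -0.052  0.12 ]
strap angle from tab 1.1279613419120955
1.6801232 1.67312199293934
1.674336 1.6521842308015517
1.62443 1.6464724023296362
scene crop px [153.37747343 136.38307455]
scene crop px [348.9990301  214.80692448]
scene crop px [104.47463563 284.88343223]
scene crop px [565.49055201 223.7984416 ]
corners [ 0.622 -0.02   0.08 ]
c [ 0.448 -0.11   0.08 ]
c [0.376 0.025 0.08 ]
salt [0.343 0.225 0.09 ]
```

```bash
cat >> h.py <<'E'
from scipy.spatial.transform import Rotation as Ro
P=np.array([.597,.0577]);YAW=.488
def toolR(yaw): # tool x at yaw, z down
    c,s=np.cos(yaw),np.sin(yaw);return np.array([[c,s,0],[s,-c,0],[0,0,-1.]])
def tabpose(th,gap,z=.122,half=.011):
    a=YAW+np.pi-th;u=np.array([np.cos(a),np.sin(a)]);n=np.array([np.sin(a),-np.cos(a)])
    return np.r_[P+.18*u+(.0165+half+gap)*n,z], a-np.pi/2   # tool x = n (opening side)
def rows(S,targets):
    p,R=np.array(S['ee_pos']),np.array(S['orientation'])
    for X,y in targets:
        print(*(R.T@(X-p)).round(4),*Ro.from_matrix(R.T@toolR(y)).as_rotvec().round(3))
E
python3 - <<'E'
from workcell import ctrl
from h import *
S=ctrl.sense();X,y=tabpose(1.13,.025);print(X,y,np.degrees(y))
rows(S,[(np.array([.4,-.35,.30]),y-.3),(np.array([.5,-.05,.33]),y),(np.r_[X[:2],.30],y)])
E
```

```text
[0.48427496 0.20753096 0.122     ] 0.9287963267948967 53.216109552601154
0.2796 -0.1225 -0.0694 -0.002 -0.001 -0.331
0.4632 -0.38 -0.0988 -0.002 -0.001 -0.631
0.5238 -0.6307 -0.0683 -0.002 -0.001 -0.631
```

```bash
python3 -m handwheel '0.28 -0.12 -0.07 0 0 -0.33;0.28 -0.12 -0.07 0 0 -0.33;0.28 -0.12 -0.07 0 0 -0.33;0.28 -0.12 -0.07 0 0 -0.33;0.28 -0.12 -0.07 0 0 -0.33;0.28 -0.12 -0.07 0 0 -0.33;0.463 -0.38 -0.1 0 0 -0.63;0.463 -0.38 -0.1 0 0 -0.63;0.463 -0.38 -0.1 0 0 -0.63;0.463 -0.38 -0.1 0 0 -0.63;0.463 -0.38 -0.1 0 0 -0.63;0.463 -0.38 -0.1 0 0 -0.63;0.463 -0.38 -0.1 0 0 -0.63;0.524 -0.63 -0.07 0 0 -0.63;0.524 -0.63 -0.07 0 0 -0.63;0.524 -0.63 -0.07 0 0 -0.63;0.524 -0.63 -0.07 0 0 -0.63;0.524 -0.63 -0.07 0 0 -0.63;0.524 -0.63 -0.07 0 0 -0.63;0.524 -0.63 -0.07 0 0 -0.63' -1
python3 - <<'E'
from workcell import ctrl
from h import *
S=ctrl.sense();print(S['q'],S['ft_force'],S['finger_gap'])
X,y=tabpose(1.13,.025);rows(S,[(X,y)])
E
```

```text
time: 2.1
ee_pos: [0.4839, 0.2076, 0.3003]
orientation: [[0.597, 0.802, -0.002], [0.802, -0.597, -0.001], [-0.002, -0.001, -1.0]]
ft_force: [0.0, 0.2, 0.6]
finger_gap: -0.0
[ 1.38122171e+01  3.30782124e+00  8.97526668e+01 -2.01846560e-02
  8.70564600e+01  5.04463119e+01] [0.04788004 0.20549207 0.56047085] -0.0003522866119521688
0.0005 0.0005 0.1783 -0.001 0.002 0.003
```

```bash
python3 -m handwheel '0 0 0.04 0 0 0;0 0 0.08 0 0 0;0 0 0.12 0 0 0;0 0 0.15 0 0 0;0 0 0.17 0 0 0;0 0 0.178 0 0 0;0 0 0.178 0 0 0'
python3 - <<'E'
from workcell import viewer
import cv2,numpy as np
o=[]
for n,(x,y) in(("top",(225,140)),("scene",(225,150))):
    d=viewer.get_image(n);np.savez(n+"1.npz",**d);o.append(cv2.resize(d['img'][y:y+110,x:x+125],None,fx=3.2,fy=3.2,interpolation=cv2.INTER_CUBIC))
cv2.imwrite("pics/v1.png",np.hstack(o)[:,:,::-1])
E
```

```text
time: 2.8
ee_pos: [0.4844, 0.2047, 0.1223]
orientation: [[0.601, 0.799, -0.002], [0.799, -0.601, -0.001], [-0.002, -0.001, -1.0]]
ft_force: [0.3, 1.3, 0.9]
finger_gap: -0.003
```

View pics/v1.png

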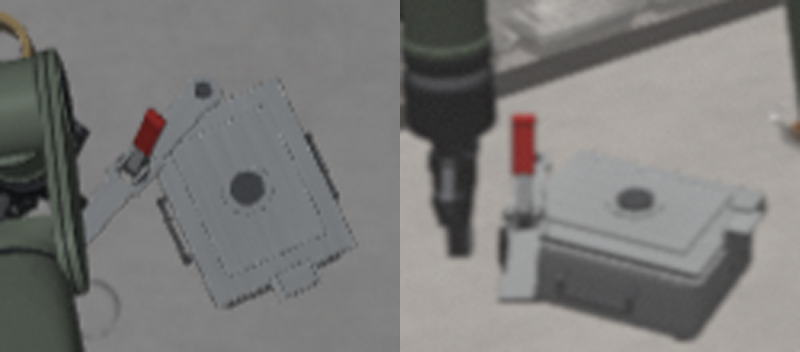

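The finger, tip at (458,255) in the right half, stands clear outside the tab at (503,240). Now the push arc.

Run:
```python
from workcell import ctrl
from h import *
S=ctrl.sense()
rows(S,[tabpose(1.13,.01)]+[tabpose(t,0) for t in np.linspace(1.13,.2,18)])
```

```text
-0.0146 -0.0025 0.0026 0.002 -0.002 -0.002
-0.0246 -0.0025 0.0025 0.002 -0.002 -0.002
-0.0345 -0.0037 0.0025 0.002 -0.002 -0.057
-0.0445 -0.0044 0.0025 0.002 -0.001 -0.112
-0.0544 -0.0045 0.0025 0.002 -0.001 -0.166
-0.0644 -0.0041 0.0025 0.002 -0.001 -0.221
-0.0743 -0.0031 0.0025 0.002 -0.001 -0.276
-0.0841 -0.0016 0.0025 0.002 -0.001 -0.33
-0.0939 0.0004 0.0024 0.002 -0.001 -0.385
-0.1035 0.003 0.0024 0.002 -0.001 -0.44
-0.113 0.0061 0.0024 0.002 -0.001 -0.495
-0.1223 0.0097 0.0024 0.002 -0.001 -0.549
-0.1313 0.0138 0.0024 0.002 -0.001 -0.604
-0.1402 0.0184 0.0024 0.002 -0.001 -0.659
-0.1487 0.0235 0.0024 0.002 -0.001 -0.713
-0.157 0.029 0.0024 0.002 -0.001 -0.768
-0.165 0.035 0.0024 0.002 -0.001 -0.823
-0.1726 0.0414 0.0024 0.002 -0.001 -0.877
-0.1799 0.0482 0.0024 0.002 -0.001 -0.932
```

```bash
python3 -m handwheel '-0.015 -0.002 0.001 0 0 0;-0.025 -0.003 0.001 0 0 0;-0.035 -0.004 0.001 0 0 -0.057;-0.045 -0.004 0.001 0 0 -0.112;-0.055 -0.004 0.001 0 0 -0.166;-0.065 -0.004 0.001 0 0 -0.221;-0.074 -0.003 0.001 0 0 -0.276;-0.084 -0.002 0.001 0 0 -0.33;-0.094 0 0.001 0 0 -0.385;-0.104 0.003 0.001 0 0 -0.44'
python3 - <<'E'
from workcell import ctrl,viewer
import cv2
from h import *
S=ctrl.sense();print(S['ee_pos'],S['ft_force'])
rows(S,[tabpose(t,0) for t in np.linspace(.64,.1,11)])
o=[]
for n,(x,y) in(("top",(225,140)),("scene",(225,150))):
    d=viewer.get_image(n);np.savez(n+"2.npz",**d);o.append(cv2.resize(d['img'][y:y+110,x:x+125],None,fx=3.2,fy=3.2,interpolation=cv2.INTER_CUBIC))
cv2.imwrite("pics/v2.png",np.hstack(o)[:,:,::-1])
E
```

```text
time: 3.9
ee_pos: [0.4256, 0.1211, 0.1238]
orientation: [[0.199, 0.98, 0.003], [0.98, -0.199, 0.001], [0.001, 0.003, -1.0]]
ft_force: [0.2, 1.4, -0.4]
finger_gap: -0.004
[0.42562656 0.12112161 0.12381776] [ 0.19385379  1.3684798  -0.41757197]
-0.0093 -0.0006 0.0018 0.003 -0.001 -0.049
-0.0191 -0.0013 0.0018 0.003 -0.001 -0.103
-0.0289 -0.0015 0.0018 0.003 -0.001 -0.157
-0.0387 -0.0012 0.0018 0.003 -0.001 -0.211
-0.0485 -0.0004 0.0018 0.003 -0.001 -0.265
-0.0583 0.001 0.0017 0.003 -0.001 -0.319
-0.0679 0.0029 0.0017 0.003 -0.001 -0.373
-0.0774 0.0053 0.0017 0.003 -0.001 -0.427
-0.0868 0.0083 0.0017 0.003 -0.001 -0.481
-0.0961 0.0117 0.0017 0.003 -0.0 -0.535
-0.1051 0.0156 0.0017 0.003 -0.0 -0.589
```

View pics/v2.png

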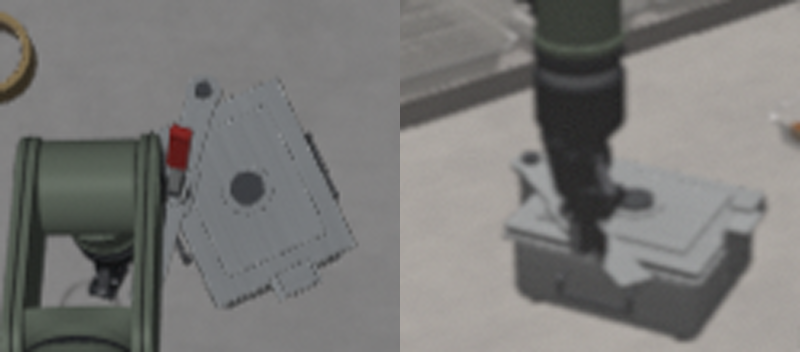

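The strap has followed the finger: the lever is now at (180,150) in the left half and the box hasn't moved. Continuing.

```bash
python3 -m handwheel '-0.009 -0.001 0.001 0 0 -0.05;-0.019 -0.001 0.001 0 0 -0.1;-0.029 -0.001 0.001 0 0 -0.155;-0.039 -0.001 0.001 0 0 -0.21;-0.048 0 0.001 0 0 -0.265;-0.058 0.001 0.001 0 0 -0.32;-0.068 0.003 0.001 0 0 -0.373;-0.077 0.005 0.001 0 0 -0.427;-0.087 0.008 0.001 0 0 -0.48;-0.096 0.012 0.001 0 0 -0.535;-0.105 0.016 0.001 0 0 -0.59;-0.105 0.016 0.001 0 0 -0.59'
python3 - <<'E'
from workcell import ctrl
from h import *
S=ctrl.sense();print(S['ft_force'],S['q'])
rows(S,[tabpose(t,0) for t in (.1,.05,0,-.02,-.04)])
E
```

```text
time: 5.2
ee_pos: [0.4204, 0.0146, 0.1221]
orientation: [[-0.375, 0.927, 0.002], [0.927, 0.375, -0.0], [-0.001, 0.002, -1.0]]
ft_force: [0.5, -0.2, 0.1]
finger_gap: -0.0
[ 0.48569007 -0.18353655  0.09906321] [-9.83467242e+00  3.42860443e-02  1.15400977e+02 -5.56380191e-03
  6.44363207e+01 -3.18633210e+01]
0.0006 -0.0002 0.0001 0.002 0.001 -0.003
-0.0084 -0.0013 0.0002 0.002 0.001 -0.053
-0.0175 -0.002 0.0002 0.002 0.001 -0.103
-0.0211 -0.0021 0.0002 0.002 0.001 -0.123
-0.0248 -0.0022 0.0002 0.002 0.001 -0.143
```

```bash
python3 -m handwheel '-0.004 -0.001 0 0 0 -0.025;-0.008 -0.001 0 0 0 -0.05;-0.013 -0.002 0 0 0 -0.08;-0.017 -0.002 0 0 0 -0.1;-0.017 -0.002 0 0 0 -0.1'; python3 -m handwheel '-0.002 0 0 0 0 0;-0.003 0 0 0 0 0;-0.003 0 0 0 0 0'
python3 - <<'E'
from workcell import ctrl,viewer
import cv2
from h import *
S=ctrl.sense();print(S['ee_pos'],S['ft_force'])
o=[]
for n,(x,y) in(("top",(225,140)),("scene",(225,150))):
    d=viewer.get_image(n);np.savez(n+"3.npz",**d);o.append(cv2.resize(d['img'][y:y+110,x:x+125],None,fx=3.2,fy=3.2,interpolation=cv2.INTER_CUBIC))
cv2.imwrite("pics/v3.png",np.hstack(o)[:,:,::-1])
E
```

```text
time: 5.7
ee_pos: [0.4243, -0.0013, 0.1216]
orientation: [[-0.467, 0.884, 0.001], [0.884, 0.467, -0.0], [-0.001, 0.001, -1.0]]
ft_force: [-0.4, -0.3, 0.5]
finger_gap: 0.002
time: 6.0
ee_pos: [0.4252, -0.0036, 0.1214]
orientation: [[-0.468, 0.884, -0.0], [0.884, 0.468, 0.001], [0.001, 0.0, -1.0]]
ft_force: [-1.3, 3.0, 1.8]
finger_gap: 0.002
[ 0.42521149 -0.0035619   0.12136974] [-1.31832377  3.04581838  1.83826404]
```

View pics/v3.png

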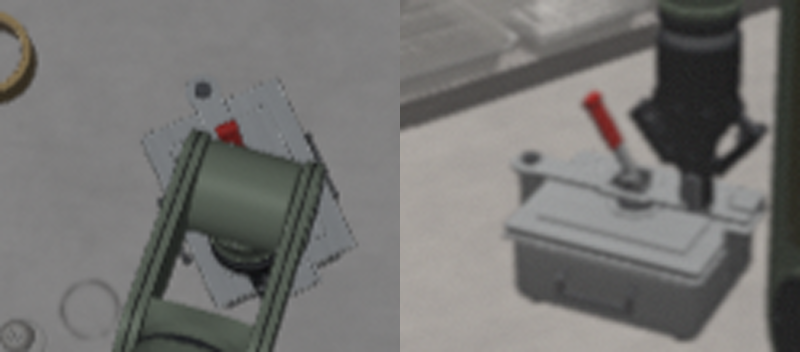

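The strap now lies across the lid with its end at the keeper (745,205 in the right half), and the reaction is rising. I'll press until it is firmly on its stop.

```bash
python3 -m handwheel '-0.001 0 0 0 0 0;-0.002 0 0 0 0 0;-0.003 0 0 0 0 0;-0.003 0 0 0 0 0'; python3 -m handwheel '-0.001 0 0 0 0 0;-0.002 0 0 0 0 0;-0.002 0 0 0 0 0'
```

```text
time: 6.5
ee_pos: [0.4252, -0.0037, 0.1213]
orientation: [[-0.467, 0.884, -0.004], [0.884, 0.467, 0.006], [0.007, -0.0, -1.0]]
ft_force: [-5.2, 11.4, 8.2]
finger_gap: 0.005
time: 6.8
ee_pos: [0.4252, -0.0037, 0.1213]
orientation: [[-0.467, 0.884, -0.006], [0.884, 0.467, 0.01], [0.011, -0.0, -1.0]]
ft_force: [-7.8, 16.3, 13.0]
finger_gap: -0.0
```

Home: the TCP is stalled at (0.4252,-0.0037), against (0.425,-0.002) predicted for strap=0, while the force climbs. Retreat, then go above the lever.

```bash
python3 -m handwheel '0.02 0 0 0 0 0;0.045 0 0 0 0 0;0.045 0 -0.04 0 0 0;0.045 0 -0.09 0 0 0;0.045 0 -0.13 0 0 0;0.045 0 -0.13 0 0 0'
cat >> h.py <<'E'
def levpose(s,z):
    a=YAW+np.pi;u=np.array([np.cos(a),np.sin(a)]);return np.r_[P+s*u,z],a-np.pi/2
def arc(phi,gap=0,r=.075): return levpose(.110-r*np.cos(phi)+.0145+gap,.120+r*np.sin(phi))
E
python3 - <<'E'
from workcell import ctrl,viewer
import cv2
from h import *
S=ctrl.sense();print(S['ee_pos'],S['ft_force'])
rows(S,[levpose(.11,.25),levpose(.11,.19)])
o=[]
for n,(x,y) in(("top",(225,140)),("scene",(225,150))):
    d=viewer.get_image(n);np.savez(n+"4.npz",**d);o.append(cv2.resize(d['img'][y:y+110,x:x+125],None,fx=3.2,fy=3.2,interpolation=cv2.INTER_CUBIC))
cv2.imwrite("pics/v4.png",np.hstack(o)[:,:,::-1])
E
```

```text
time: 7.4
ee_pos: [0.4112, 0.0305, 0.2581]
orientation: [[-0.468, 0.884, 0.015], [0.884, 0.468, -0.003], [-0.01, 0.012, -1.0]]
ft_force: [0.7, -0.8, -0.6]
finger_gap: 0.001
[0.41122219 0.03053525 0.25813313] [ 0.68928391 -0.75650694 -0.62819804]
-0.063 0.0668 0.0095 0.012 0.01 -0.001
-0.0624 0.0661 0.0695 0.012 0.01 -0.001
```

View pics/v4.png

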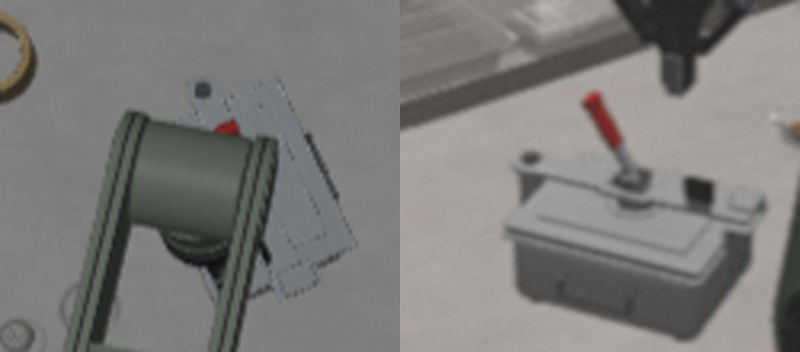

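The strap is in the keeper (745,205 in the right half) and the red lever is standing (595,100).

```bash
python3 -m handwheel '-0.03 0.033 0 0 0 0;-0.063 0.066 0 0 0 0;-0.063 0.066 0 0 0 0;-0.063 0.066 0.03 0 0 0;-0.063 0.066 0.055 0 0 0;-0.063 0.066 0.065 0 0 0;-0.063 0.066 0.068 0 0 0;-0.063 0.066 0.068 0 0 0'
python3 - <<'E'
from workcell import ctrl,viewer
import cv2
from h import *
d=viewer.get_image("scene");np.savez("scene5.npz",**d);S=ctrl.sense();print(S['ee_pos'],S['ft_force'])
rows(S,[arc(1.05,.008)]+[arc(p) for p in np.linspace(1.05,.45,9)])
# expected lever tip & TCP in scene crop pixels
for X in (levpose(.110-.0375,.185)[0],S['ee_pos']):
    c=d['R']@X+d['t'];p=d['camera_matrix']@c;print(((p[:2]/p[2])-[225,150])*5)
cv2.imwrite("pics/v5.png",cv2.resize(d['img'][150:260,225:350],None,fx=5,fy=5,interpolation=cv2.INTER_CUBIC)[:,:,::-1])
E
```

```text
time: 8.3
ee_pos: [0.494, 0.0067, 0.1831]
orientation: [[-0.468, 0.884, -0.001], [0.884, 0.468, 0.0], [0.0, -0.001, -1.0]]
ft_force: [0.6, -0.2, 0.0]
finger_gap: -0.001
[0.49471143 0.00659548 0.18398733] [-0.04655176  0.21860886 -0.00523672]
-0.0028 0.0191 -0.0011 0.001 0.001 -0.001
-0.0028 0.0271 -0.001 0.001 0.001 -0.001
-0.0028 0.0319 0.0019 0.001 0.001 -0.001
-0.0028 0.0364 0.0053 0.001 0.001 -0.001
-0.0028 0.0407 0.0089 0.001 0.001 -0.001
-0.0028 0.0447 0.0129 0.001 0.001 -0.001
-0.0028 0.0484 0.0172 0.001 0.001 -0.001
-0.0028 0.0517 0.0217 0.001 0.001 -0.001
-0.0028 0.0547 0.0264 0.001 0.001 -0.001
-0.0027 0.0573 0.0314 0.001 0.001 -0.001
[308.23418865 166.2212633 ]
[370.91082059 184.09826281]
```

View pics/v5.png

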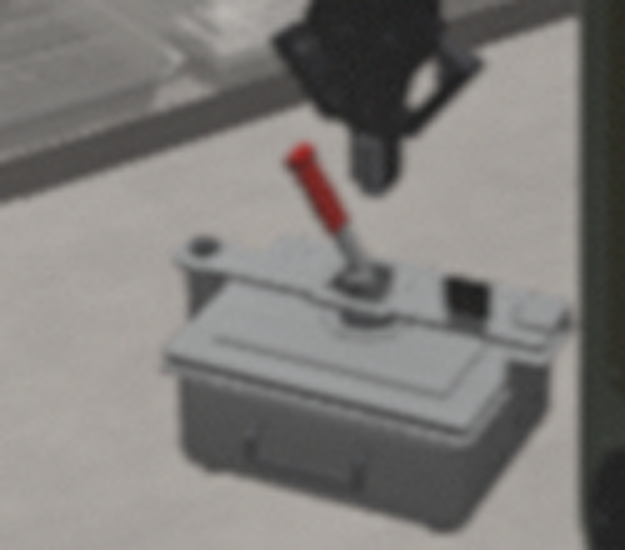

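The finger end (373,190) and lever face (about 315,168) match the predicted pixels (371,184) and (308,166). Pressing along the arc.

```bash
python3 -m handwheel '-0.003 0.01 -0.001 0 0 0;-0.003 0.019 -0.001 0 0 0;-0.003 0.027 -0.001 0 0 0;-0.003 0.032 0.002 0 0 0;-0.003 0.036 0.005 0 0 0;-0.003 0.041 0.009 0 0 0;-0.003 0.045 0.013 0 0 0;-0.003 0.048 0.017 0 0 0;-0.003 0.052 0.022 0 0 0;-0.003 0.055 0.026 0 0 0;-0.003 0.057 0.031 0 0 0;-0.003 0.057 0.031 0 0 0'
python3 - <<'E'
from workcell import ctrl
from h import *
S=ctrl.sense();print(S['ft_force'])
rows(S,[arc(p) for p in np.linspace(.45,-.05,11)])
E
```

```text
time: 9.55
ee_pos: [0.5474, 0.0311, 0.1528]
orientation: [[-0.468, 0.884, 0.003], [0.884, 0.468, 0.001], [-0.001, 0.003, -1.0]]
ft_force: [1.1, 0.2, 2.3]
finger_gap: 0.002
[1.14747203 0.1770337  2.30194524]
0.0002 -0.0007 0.0002 0.003 0.001 -0.001
0.0002 0.0008 0.0036 0.003 0.001 -0.001
0.0003 0.0022 0.0071 0.003 0.001 -0.001
0.0003 0.0034 0.0107 0.003 0.001 -0.001
0.0003 0.0044 0.0143 0.003 0.001 -0.001
0.0003 0.0052 0.0179 0.003 0.001 -0.001
0.0003 0.0059 0.0216 0.003 0.001 -0.001
0.0003 0.0063 0.0253 0.003 0.001 -0.001
0.0003 0.0066 0.0291 0.003 0.001 -0.001
0.0003 0.0067 0.0328 0.003 0.001 -0.001
0.0003 0.0066 0.0366 0.003 0.001 -0.001
```

Contact is light, about 2 N upward. Continuing down.

```bash
python3 -m handwheel '0 0.001 0.004 0 0 0;0 0.002 0.007 0 0 0;0 0.003 0.011 0 0 0;0 0.004 0.014 0 0 0;0 0.005 0.018 0 0 0;0 0.006 0.022 0 0 0;0 0.006 0.025 0 0 0;0 0.007 0.027 0 0 0;0 0.007 0.027 0 0 0'; python3 -m handwheel '0 0 0.002 0 0 0;0 0 0.003 0 0 0;0 0 0.003 0 0 0'
```

```text
time: 10.45
ee_pos: [0.5549, 0.0349, 0.128]
orientation: [[-0.468, 0.884, 0.006], [0.884, 0.468, 0.002], [-0.001, 0.006, -1.0]]
ft_force: [-0.5, 4.2, 11.1]
finger_gap: -0.004
time: 10.75
ee_pos: [0.5552, 0.0349, 0.1275]
orientation: [[-0.468, 0.884, 0.007], [0.884, 0.468, 0.001], [-0.002, 0.006, -1.0]]
ft_force: [-5.3, 4.2, 23.8]
finger_gap: 0.003
```

```bash
python3 -m handwheel '0 0 0.001 0 0 0;0 0 0.002 0 0 0;0 0 0.003 0 0 0;0 0 0.003 0 0 0'; python3 -m handwheel '0 0 -0.008 0 0 0;0 0 -0.03 0 0 0;0 0 -0.07 0 0 0;0 0 -0.11 0 0 0;0 0 -0.15 0 0 0;0 0 -0.15 0 0 0'; python3 -m handwheel '0 -0.04 0 0 0 0;0 -0.08 0 0 0 0;0.04 -0.12 0 0 0 0;0.08 -0.12 0 0 0 0;0.12 -0.12 0 0 0 0;0.16 -0.12 0 0 0 0;0.2 -0.12 0 0 0 0;0.2 -0.12 0 0 0 0;0.2 -0.12 0 0 0 0'
python3 - <<'E'
from workcell import ctrl,viewer
import cv2
from h import *
o=[]
for n,(x,y) in(("top",(225,140)),("scene",(225,150))):
    d=viewer.get_image(n);np.savez(n+"6.npz",**d);o.append(cv2.resize(d['img'][y:y+100,x:x+125],None,fx=6,fy=6,interpolation=cv2.INTER_CUBIC))
cv2.imwrite("pics/v6.png",cv2.resize(np.vstack(o),(375*800//750,600) if 0 else (375,600))[:,:,::-1])
cv2.imwrite("pics/v6s.png",o[1][:,:,::-1])
E
```

```text
time: 11.15
ee_pos: [0.5553, 0.0348, 0.1269]
orientation: [[-0.468, 0.884, 0.007], [0.884, 0.468, 0.001], [-0.002, 0.006, -1.0]]
ft_force: [-11.0, 2.6, 35.7]
finger_gap: -0.005
time: 11.75
ee_pos: [0.5561, 0.0336, 0.2761]
orientation: [[-0.468, 0.884, 0.013], [0.884, 0.468, -0.001], [-0.007, 0.011, -1.0]]
ft_force: [0.0, -0.4, 0.3]
finger_gap: -0.002
time: 12.65
ee_pos: [0.352, 0.1549, 0.2683]
orientation: [[-0.47, 0.883, -0.001], [0.883, 0.47, -0.001], [-0.0, -0.001, -1.0]]
ft_force: [0.5, -0.1, 0.7]
finger_gap: -0.001
```

View pics/v6s.png

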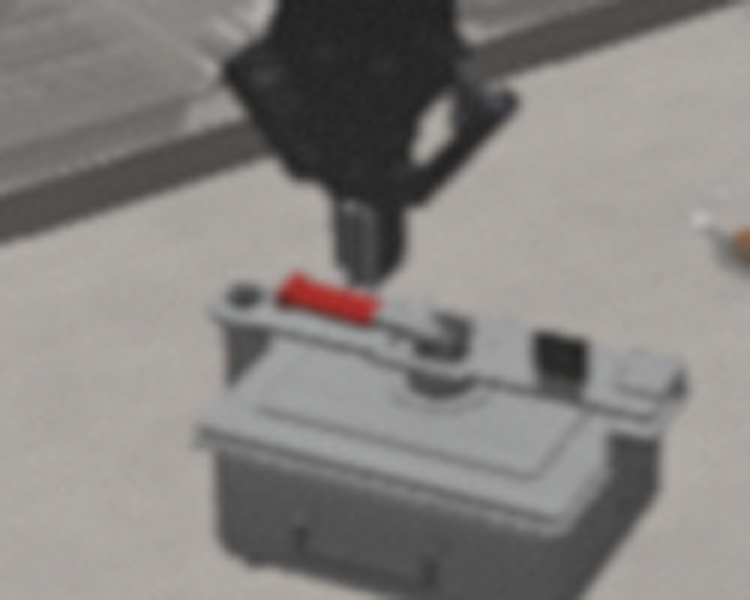

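The red lever lies along the strap (grip from 290,290 to 378,308 in the crop). I'll check its angle numerically, then confirm it and the neighbours are where they should be.

Run:
```python
import cv2
from h import *
def red(f):
    d=np.load(f);I=d['img'].astype(int);m=(I[:,:,0]>90)&(I[:,:,0]>2*I[:,:,1]);m[:150]=0;m[260:]=0;m[:,:225]=0;m[:,350:]=0
    y,x=np.nonzero(m);p=np.c_[x,y].astype(float);c=p.mean(0);v=np.linalg.svd(p-c)[2][0];return d,c,np.degrees(np.arctan(v[1]/v[0])),len(p)
def proj(d,X):p=d['camera_matrix']@(d['R']@X+d['t']);return p[:2]/p[2]
for f,ph in(("scene4.npz",(1.05,1.0)),("scene6.npz",(.0,.05,.1,.15,.25))):
    d,c,an,n=red(f);print(f,c.round(2),round(an,1),n)
    for p in ph:
        pr=[proj(d,levpose(.110-r*np.cos(p),.120+r*np.sin(p))[0]) for r in(.05,.07,.09)]
        v=pr[2]-pr[0];print('  phi',p,pr[1].round(2),np.degrees(np.arctan(v[1]/v[0])).round(1))
t0=np.load("top0.npz")['img'];t6=np.load("top6.npz")['img']
df=cv2.absdiff(t0,t6).max(2)>40;n,l,s,c=cv2.connectedComponentsWithStats(df.astype(np.uint8));print([r.tolist() for r in s[1:] if r[4]>15])
I=t6.max(2)
for nm,(x0,x1,y0,y1) in dict(pivot=(285,293,164,172),boss=(295,310,192,206)).items():
    y,x=np.nonzero(I[y0:y1,x0:x1]<85);print(nm,x.mean()+x0,y.mean()+y0)
```

```text
scene4.npz [287.81 186.77] 60.9 57
  phi 1.05 [287.49 184.72] 62.0
  phi 1.0 [286.58 185.06] 59.6
scene6.npz [279.12 199.68] 15.1 59
  phi 0.0 [277.29 200.2 ] 13.2
  phi 0.05 [277.29 199.19] 15.7
  phi 0.1 [277.34 198.2 ] 18.2
  phi 0.15 [277.44 197.23] 20.7
  phi 0.25 [277.8  195.33] 25.5
[[288, 172, 13, 17, 109], [262, 174, 15, 22, 141], [202, 195, 60, 94, 1989], [247, 209, 9, 70, 107], [305, 213, 5, 10, 25], [281, 269, 69, 16, 593], [245, 271, 7, 8, 28], [206, 277, 5, 19, 44], [210, 277, 4, 18, 44], [301, 283, 28, 5, 91], [218, 284, 19, 4, 39], [302, 287, 41, 18, 555], [211, 288, 61, 112, 5413], [522, 289, 23, 5, 65], [506, 290, 15, 4, 35], [461, 294, 84, 46, 672], [520, 298, 30, 36, 824], [350, 305, 120, 59, 4980], [265, 306, 84, 72, 2219], [508, 307, 6, 19, 57], [269, 325, 3, 20, 38], [467, 334, 84, 11, 198], [281, 336, 19, 8, 106], [466, 338, 87, 11, 185], [272, 384, 42, 16, 414]]
pivot 288.0 167.78947368421052
boss 302.1818181818182 198.3409090909091
```

View pics/v6.png

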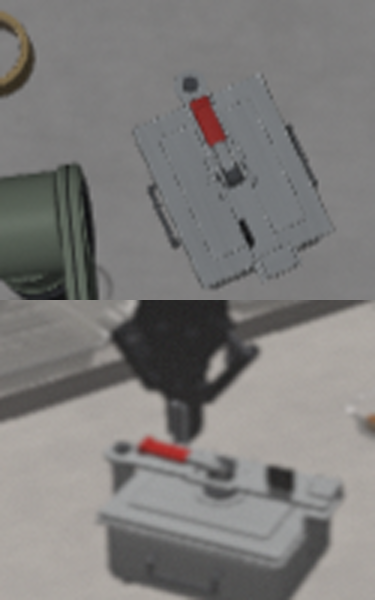

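The fitted lever slope of 15.1° corresponds to about 0.04–0.06 rad above level, so it is on its stop. The strap is in the keeper and the pivot and boss pixels moved less than 0.5 px. Handing in.

```bash
python3 -c "
from workcell import ctrl
s=ctrl.sense();print(s['time'],s['ft_force']);print(ctrl.job_done())"
```

```text
12.75 [-0.35029902  0.03402491  0.35751425]
the job is handed in; nothing more can be done
None
```

The box is clamped and the job is handed in at 12.75 s. I swung the strap home with the side of the shut fingers, then pressed the red lever down along its arc with the fingertip.

Last checks:
- **Strap:** it stopped hard at the predicted home position. The tool stood still while the push rose to about 18 N sideways. Its end shows in the keeper.
- **Lever:** it held firm against 36 N and stayed down after release. In the image it lies about 0.04–0.06 rad above level; fully down is 0.05. That estimate is only good to a few hundredths of a radian, so the firm stop is the better evidence that it is past 0.96.
- **Box:** the pivot and lid boss moved less than half a pixel (under about 2 mm).
- **Things round the box:** the pack, tray and tape roll show no change in the top view. The arm covered the salt shaker in the last picture, so I could not check it there. The fingers stayed above it and the path kept clear of it.
- **Robot:** it was clear of everything, with force readings near zero.

I could not measure how far the lid was squeezed; I infer it from the lever being on its stop.

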